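Check the dehumidifier's drying cartridge with the moisture probe

ROBOT

A 6-joint arm with a two-finger parallel gripper is mounted at the origin on the work surface. World frame = base frame: x ahead of the robot, y to its left, z up, the work surface at z = 0. Lengths are in m, angles in rad, forces in N, time in s.
With the tool pointing down it reaches from about 0.3 to 0.75 m from the base axis. Payload 8.5 kg.
Tool frame: the origin (TCP) lies at the very end of the fingers, on their centre line; the grasp point (between the pads) lies 19 mm behind it (tcp_to_grasp is the distance from the TCP to the grasp point, in m); z points along the fingers, y is the line along which they close (so a half turn about z gives the same grasp; the last joint's range is limited). The gripper opens to 88 mm and grips with 3 to 60 N. Pads are 18 mm wide; open, the fingers measure 123 mm over their backs; the gripper's body (75 mm by 187 mm) begins 45 mm behind the grasp point.
Start: joints at [-1.399, 0.381, 1.297, -0, 1.464, -0.215], TCP at [0.207, -0.509, 0.239] pointing down, gripper open.
Joint ranges: [-3.11, 3.11], [-0.89, 2.33], [0.22, 2.48], [-1.42, 4.56], [0.17, 2.85], [-2.88, 2.88]. Speed limits (rad/s): [2.39, 2.39, 3.14, 3.14, 3.14, 3.14].

INTERFACE

Orientations are given as a unit quaternion [w, x, y, z].
In Python, from rig import * gives the robot as it stands.
- The arm moves only by the tool servo_tool, never from a script. Its argument "rows" is a list of rows, each a list of 2 entries, a list of its own where there are three numbers: the shift along the tool's x, y, z in m, then the turn about the tool's z in degrees. In form: [[[x, y, z], roll], ...]. A call has 1 to 10 rows; each row shifts and turns the commanded pose from where the row before left it, along the tool's axes as they then stand; what a row does not reach is not made up. A row lasts 1/8 s, in which the tool goes at most 62.5 mm and 10.7 degrees, less where a joint would pass 70% of its speed; a pose out of reach is approached as far as the arm can. A call is refused whole if a number of a shift passes 0.0625 or a number of a turn 10.7, either way. A call with a gripper value outside its range is refused whole. "grip" is the closure, from 0 (fully open) to 1 (shut), set as the call begins (left out, the last holds). The fingers move at their own pace and stop on an object; the grip force is fixed at half the most. Time passes only in rows, so rows that do not move let the fingers close. It gives the time, the measured TCP pose, the force, the opening and the grip force at its end, in the units of the state.
- observe(): the state, without advancing time (a new reading comes with each control period).
- grab_frame(name): name is "scene" or "side" or "wrist"; returns (picture, depth): 420x560x3 uint8, blue, green, red; 420x560 float32, m along the optical axis (not along the pixel's ray), 0 where there is no reading.
- camera_info(name): a dict with "camera_matrix" (3x3 intrinsics, pixels), "cam_to_world" (4x4, takes a point from camera to world coordinates). Camera axes: x right, y down, z forward; pixel columns grow to the right and rows downward; lengths in m; the calibration is good to about 2 mm. The wrist camera is an equidistant fisheye: a pixel r from the principal point sees the ray r / f radians off the axis. A picture is of the moment at which its call begins: read the wrist's pose just before it. camera_info takes no time and is no camera call; for the wrist camera it gives the pose at the moment of the call.
- sign_off(): hands the job in; it is judged then, once.
Trained networks look in the newest picture that a camera, given by its name, has taken for a name from the list of things; names that differ only in an ending like _2 or _b are one class to them, and where a whole thing is asked for, a point or a joint stands for the part that bears it (a point fixed in the world has none). Each returns a list of dicts, best first, with "conf" (0 to 1); they miss things now and then, are a little off and sometimes report something else, mostly with a low value. They report only what shows in the picture. A call takes as long as a camera call.
- regions_of(camera, label): "pixels" (420x560 bool, what is visible of it) and "rect" ([left, top, width, height] in pixels, round what is visible of it).
- landmark_of(camera, label): "pixel" ([column, row] in pixels: a listed point, or the origin of a listed thing).
The state is a dict: "t": time; "joints": joint angles; "qd": joint speeds; "joint_torque": joint torques, N m; "ee_pos": TCP position; "orientation": TCP orientation; "wrist_force": force on the tool from outside, world axes, zero at the start; "ft_torque": the same for the moment, N m; "gripper_width": opening from 0.0 (shut) to 1.0 (fully open); "grip_force": force on a finger pad.
Only numpy, scipy, OpenCV 4.12 (cv2) and the standard library are available. Lean on these libraries where they do the work, as an engineer would, in place of code of your own. Each camera call takes 0.05 s, during which the arm holds its last target. There are 200 camera calls.

TASK

Lift the loose lid off the round dehumidifier by its knob and set it down, knob up, on the middle of the cork mat without dropping it. Then take the moisture probe out of its dock and press its tip lightly on the ring mark of the sloping cartridge face inside, with the probe square to that face and its sprung tip pushed about half way in. Finish while still holding the probe there in the gripper, clear of the housing, and leave the other things on the shelf where they are.

Things in the scene. Friction and masses are not known exactly. Their poses are not given: they have to be found in the camera images.
- dehumidifier: White round dehumidifier housing, fixed, outer diameter 140 mm, 120 mm tall, wall 5 mm, open at the top (inner diameter 130 mm) under its loose lid. A 45 mm high ledge with a flat press button (4 mm more; not needed) sticks out 38 mm from its foot on its own +x side. Origin: centre of its underside; z up.
- dehum_lid: Loose white lid, about 150 g, lying on the housing's rim. From its origin (centre of the underside) upward: a locating disc 120 mm across and 6 mm thick that drops into the mouth, a flange 142 mm across and 6 mm thick that rests on the rim (z 6 to 12 mm), and a grey cylindrical knob 24 mm in diameter on the axis, z 12 to 46 mm. z points up through the knob.
- mat: Square cork mat, 170 x 170 mm, 4 mm thick, fixed flat on the shelf; here the lid is set down. Origin: centre of its underside; x and y along its sides. It is either on the robot's left or right, with the dock on the other side.
- dock: Grey square dock block, 75 x 75 mm, 60 mm tall, fixed, with a square hole 27 mm wide right through it from top to bottom, in which the probe stands upright. Origin: centre of its underside; z up.
- probe: Moisture probe, about 120 g, upright and loose in the dock, tip down, collar on the dock's top; lift straight up over 50 mm to free it. Origin: on the axis, collar's underside; z away from the tip. Square white handle 24 x 24 mm (sides along x, y) from z 6 to 90 mm, collar 34 x 34 mm z 0 to 6, nose 20 x 20 mm z -24 to 0, then a sprung steel pin, 8 mm in diameter, round end at z -50 unpressed.
- probe_tip (a point): The very end of the probe's round-ended steel pin (it moves with the pin).
- plunger (a joint): How far the probe's sprung pin is pushed in, in m: 0 out, 0.012 fully in. The spring gives about 1 N at first touch and 0.3 N more per mm (2.8 N half way, 4.6 N fully in).
- test_face: Flat round white face, diameter 116 mm, of the drying cartridge fixed inside the housing, sloping 0.35 rad. Spot to probe: middle of its only ring mark (grey, 30 mm outer, 23 mm inner diameter); three solid grey 18 mm dots are not it. Origin: the ring's middle, on the face, 78 mm above the shelf; z: outward normal, leaning roughly to the robot; x up the slope. Face's centre at y = -22 mm.
- jar: Bystander: empty glass jar with a steel lid, 72 mm in diameter, 95 mm tall. Origin: centre of the underside.
- cup: Bystander: grey silicone cup, 76 mm in diameter, 80 mm tall. Origin: centre of the underside.
- spoon_rest: Bystander: shallow stainless spoon rest, bowl 84 mm across, 14 mm high, handle reaching 87 mm from the bowl's centre along -x. Origin: centre of the bowl's underside.
- lotion: Bystander: lotion bottle, 48 mm in diameter, 130 mm tall. Origin: centre of the underside.
- tin: Bystander: low aluminium tin, 68 mm in diameter, 45 mm tall. Origin: centre of the underside.
- soapbox: Bystander: small cardboard box, 90 x 60 x 35 mm. Origin: centre of the underside.

How it is judged:
On the way, in this order (a step that is already met when the one before it is completed fails the run):
1. the lid lies knob up on the cork mat, let go (horizontal distance between dehum_lid and mat below 0.05 m and height (world z) of dehum_lid below 0.01 m and angle between dehum_lid's own z axis and vertical below 0.1 rad and linear speed of dehum_lid below 0.03 m/s and contact force between dehum_lid and mat above 0.3 N and contact force between each of the arm, the fingers and dehum_lid below 0.05 N), for 0.3 s.
2. the probe is lifted out of the dock by the gripper (height (world z) of probe above 0.112 m and contact force between the fingers and probe above 1 N and contact force between probe and dock below 0.05 N), for 0.2 s.
At the end, for the whole second after the job is handed in: Lid flat, knob up, let go and still on the mat, within 50 mm of its centre; probe held still by the fingers, off the housing, tip within 10 mm of the ring's middle, axis within 0.17 rad of the face's normal, pin pushed in 2 to 11 mm, 1 to 8 N on the face (all of step 1 and distance between probe_tip and test_face below 0.01 m and angle between the z axis of probe and the z axis of test_face, either way round below 0.17 rad and value of joint plunger between 0.002 and 0.011 m and contact force between probe and test_face between 1 and 8 N and contact force between the fingers and probe above 1 N and contact force between probe and dehumidifier below 0.2 N and linear speed of probe below 0.02 m/s); the arm keeps its last pose, push and grip.
It fails at once if the probe is pressed hard on the face (over 15 N) (contact force between probe and test_face above 15 N).
It fails at once if the lid is dropped (falls free faster than 0.5 m/s) (contact force between the fingers and dehum_lid below 0.02 N and linear speed of dehum_lid above 0.5 m/s).
It fails at once if another thing on the shelf is moved by more than 20 mm (distance of any of jar, cup, spoon_rest, lotion, tin, soapbox from where it was at the start of the episode above 0.02 m).
It also fails if it takes over 64 s, if anything falls off the work surface, if the arm or the gripper's body presses on something with over 40 N, if the wrist force passes 120 N, or if a joint passes its speed limit or range.

## Working session

There is one attempt and no reset: what is moved stays moved. The work goes in short steps, Python scripts to look and compute and a tool call to move; the robot and the scene stay as the last step left them, time stands still between calls to the robot, and variables do not carry over. Pictures are saved under pics/ and viewed, at most 10 in all, crops included, and the job is handed in when it is done.

Besides the shell and the picture viewer there is one more tool, called after ">>>" as a command line: name --argument value ..., lists and objects as JSON in quotes. servo_tool: Moves the arm, as the interface text tells. Its arguments: {"type":"object","properties":{"rows":{"type":"array","items":{"type":"array"}},"grip":{"type":"number"}},"required":["rows"]}

```bash
ls; mkdir -p pics; cat > h.py <<'E'
from rig import *
import numpy as np, cv2
def world(cam,px,depth,info=None):
    i=info or camera_info(cam);K=np.array(i["camera_matrix"]);T=np.array(i["cam_to_world"])
    px=np.atleast_2d(px).astype(float);u=(px[:,0]-K[0,2])/K[0,0];v=(px[:,1]-K[1,2])/K[1,1]
    if cam=="wrist":
        r=np.hypot(u,v)+1e-12;s=np.tan(r)/r;u,v=u*s,v*s
    P=np.c_[u,v,np.ones(len(u))]*np.atleast_1d(depth)[:,None]
    return P@T[:3,:3].T+T[:3,3]
def project(cam,P):
    i=camera_info(cam);K=np.array(i["camera_matrix"]);T=np.array(i["cam_to_world"])
    p=(np.atleast_2d(P)-T[:3,3])@T[:3,:3];x,y=p[:,0]/p[:,2],p[:,1]/p[:,2]
    if cam=="wrist":
        r=np.hypot(x,y)+1e-12;s=np.arctan(r)/r;x,y=x*s,y*s
    return np.c_[K[0,0]*x+K[0,2],K[1,1]*y+K[1,2]]
def cloud(cam,mask,D):
    v,u=np.nonzero(mask&(D>0));return world(cam,np.c_[u,v],D[v,u])
E
python3 - <<'E'
from h import *
np.set_printoptions(precision=3,suppress=True)
s=observe();print({k:np.round(v,3) for k,v in s.items()})
for c in("scene","side"):
    im,D=grab_frame(c);cv2.imwrite(f"pics/{c}0.png",im);print(c,np.array(camera_info(c)["cam_to_world"])[:3,3],camera_info(c)["camera_matrix"][0])
    for n in "dehumidifier dehum_lid mat dock probe jar cup spoon_rest lotion tin soapbox".split():
        for r in regions_of(c,n)[:1]:
            P=cloud(c,r["pixels"],D)
            if len(P)<20: print(n,"few");continue
            print(n,round(r["conf"],2),r["rect"],"med",np.median(P,0),"lo",np.percentile(P,2,axis=0),"hi",np.percentile(P,98,axis=0))
E
```

```text
pics
{'t': np.float64(0.0), 'joints': array([-1.399,  0.381,  1.298, -0.   ,  1.464, -0.215]), 'qd': array([ 0.   ,  0.   , -0.   , -0.002, -0.   ,  0.   ]), 'joint_torque': array([  0.   , -43.793, -22.455,   0.071,   0.035,  -0.   ]), 'ee_pos': array([ 0.207, -0.509,  0.238]), 'orientation': array([-0.001,  0.981,  0.192,  0.   ]), 'wrist_force': array([-0.544,  0.414, -0.63 ]), 'ft_torque': array([-0.005,  0.021, -0.033]), 'grip_force': np.float64(0.0), 'gripper_width': np.float64(0.999)}
scene [1.467 0.598 1.292] [461.681   0.    272.915]
dehumidifier 0.86 [264.5, 200.6, 41.0, 38.6] med [0.577 0.05  0.051] lo [ 0.501 -0.035 -0.002] hi [0.617 0.077 0.118]
dehum_lid 0.79 [266.4, 176.0, 39.1, 28.2] med [0.521 0.012 0.126] lo [ 0.448 -0.058  0.117] hi [0.581 0.072 0.158]
mat 0.82 [199.2, 158.1, 52.5, 34.1] med [ 0.466 -0.297  0.003] lo [ 0.375 -0.385 -0.004] hi [ 0.551 -0.21   0.011]
dock 0.55 [336.2, 237.6, 30.0, 32.8] med [0.578 0.315 0.052] lo [0.531 0.259 0.   ] hi [0.601 0.349 0.064]
probe 0.63 [344.7, 229.8, 17.4, 21.7] med [0.563 0.306 0.111] lo [0.547 0.287 0.061] hi [0.571 0
[... 1284 characters left out ...]
 [0.564 0.321 0.15 ]
jar 0.91 [230.7, 178.9, 22.7, 30.7] med [ 0.781 -0.106  0.06 ] lo [ 0.753 -0.252 -0.003] hi [ 0.858 -0.092  0.095]
cup 0.63 [202.1, 234.4, 24.1, 29.6] med [0.79  0.191 0.053] lo [0.756 0.144 0.001] hi [0.825 0.214 0.079]
spoon_rest 0.56 [187.4, 278.9, 42.6, 21.9] med [0.752 0.314 0.003] lo [ 0.71   0.279 -0.001] hi [0.817 0.352 0.014]
lotion 0.63 [270.5, 332.7, 20.6, 41.3] med [0.495 0.53  0.077] lo [0.476 0.51  0.009] hi [0.519 0.54  0.129]
tin 0.64 [330.6, 158.9, 17.6, 11.2] med [ 0.436 -0.492  0.032] lo [ 0.407 -0.527 -0.   ] hi [ 0.467 -0.477  0.047]
soapbox 0.81 [256.5, 176.6, 24.9, 15.4] med [ 0.715 -0.271  0.03 ] lo [ 0.673 -0.317  0.002] hi [ 0.764 -0.243  0.037]
```

>>> servo_tool --rows '[[[0,0,-0.02],7.4],[[0,0,-0.02],7.4],[[0,0,-0.02],7.4],[[0.03,-0.05,0],0],[[0.03,-0.05,0],0],[[0.03,-0.05,0],0],[[0.03,-0.05,0],0],[[0.03,-0.05,0],0],[[0.03,-0.05,0],0],[[0,0,0],0]]' --grip 0

```text
t: 2.45
ee_pos: [0.3888, -0.2066, 0.2991]
orientation: [0.0, 1.0, 0.002, 0.0]
wrist_force: [0.0, -0.3, 0.3]
gripper_width: 0.998
grip_force: 0.0
```

```bash
python3 - <<'E'
from h import *
np.set_printoptions(precision=4,suppress=True)
s=observe();print(s["t"],s["ee_pos"],s["orientation"])
im,D=grab_frame("scene");im2,D2=grab_frame("side")
for c,d in(("scene",D),("side",D2)):
    r=regions_of(c,"dehum_lid")[0];P=cloud(c,r["pixels"],d)
    k=P[P[:,2]>0.153];print(c,"knobtop",k.mean(0),len(k))
    f=P[P[:,2]<0.14];print("flange",(f.max(0)+f.min(0))/2,f.max(0)-f.min(0))
    r=regions_of(c,"mat")
    if r:
        P=cloud(c,r[0]["pixels"],d);print("mat",cv2.minAreaRect(P[:,:2].astype(np.float32)))
a=im[130:340,160:440];b=im2[130:410,160:400]
cv2.imwrite("pics/a.png",np.hstack([cv2.resize(a,(400,300)),cv2.resize(b,(400,300),interpolation=cv2.INTER_AREA)]))
w,Dw=grab_frame("wrist");cv2.imwrite("pics/w0.png",w)
E
```

```text
2.45 [ 0.3888 -0.2066  0.2991] [0.     1.     0.0025 0.0003]
scene knobtop [0.5165 0.0087 0.158 ] 33
flange [ 0.4581 -0.016   0.0658] [0.2589 0.1848 0.1453]
mat ((0.46234312653541565, -0.2984124422073364), (0.17747540771961212, 0.17367058992385864), 13.757591247558594)
side knobtop [0.5092 0.0104 0.1575] 31
flange [ 0.5244 -0.0701  0.0681] [0.168  0.306  0.1435]
mat ((0.44077250361442566, -0.22007794678211212), (0.17679530382156372, 0.34621042013168335), 11.608489990234375)
```

View pics/a.png

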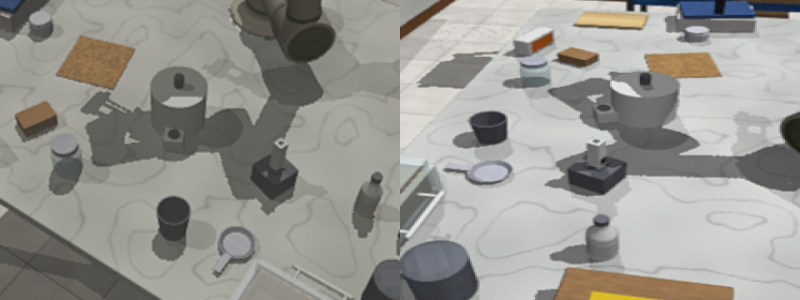

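>>> servo_tool --rows '[[[0.025,-0.043,0],0],[[0.025,-0.043,0],0],[[0.025,-0.043,0],0],[[0.025,-0.043,0],0],[[0.024,-0.043,0],0],[[0,0,0],0]]'

```text
t: 3.55
ee_pos: [0.5126, 0.0069, 0.2983]
orientation: [-0.0, 1.0, 0.001, -0.0]
wrist_force: [-0.2, -0.6, -0.4]
gripper_width: 0.999
grip_force: 0.0
```

```bash
python3 - <<'E'
from h import *
np.set_printoptions(precision=4,suppress=True)
s=observe();print(s["t"],s["ee_pos"])
w,Dw=grab_frame("wrist");cv2.imwrite("pics/w1.png",w)
i=camera_info("wrist");print(np.array(i["cam_to_world"]))
for n in("dehum_lid","dehumidifier"):
  for r in regions_of("wrist",n)[:2]:
    P=cloud("wrist",r["pixels"],Dw);print(n,r["conf"],r["rect"],np.percentile(P,[2,50,98],axis=0))
    k=P[(P[:,2]>0.153)&(P[:,2]<.17)]; 
    if len(k): print("knob",(k.max(0)+k.min(0))/2,k.mean(0),np.ptp(k,0),len(k))
    f=P[(P[:,2]>0.12)&(P[:,2]<.135)]
    if len(f): print("flange",(np.percentile(f,1,axis=0)+np.percentile(f,99,axis=0))/2,np.ptp(f,0))
E
```

```text
3.55 [0.5126 0.0069 0.2983]
[[ 0.0013 -0.9484 -0.3169  0.5945]
 [-1.     -0.0012 -0.0005  0.0071]
 [ 0.0001  0.3169 -0.9485  0.4434]
 [ 0.      0.      0.      1.    ]]
dehumidifier 0.65 [226.5, 87.5, 67.3, 39.4] [[0.5673 0.0041 0.0379]
 [0.5885 0.0423 0.0449]
 [0.6113 0.069  0.0667]]
```

View pics/w1.png

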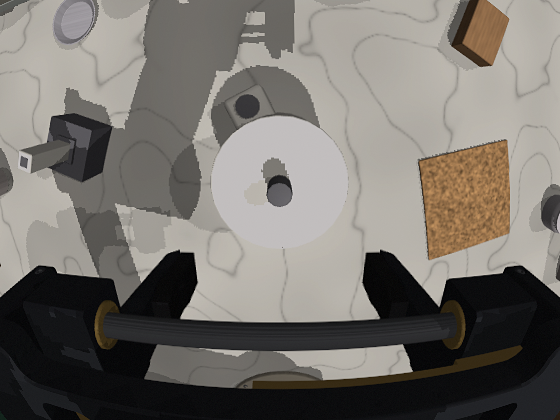

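```bash
python3 - <<'E'
from h import *
np.set_printoptions(precision=4,suppress=True)
w,D=grab_frame("wrist")
h,v=np.mgrid[:420,:560][::-1],0
V,U=np.mgrid[:420,:560]
m=D>0;W=np.full((420,560,3),np.nan);W[m]=world("wrist",np.c_[U[m],V[m]],D[m])
near=np.hypot(W[...,0]-.512,W[...,1]-.009)
for lo,hi,R in((.154,.166,.03),(.120,.132,.085)):
    P=W[(W[...,2]>lo)&(W[...,2]<hi)&(near<R)]
    (c,r)=cv2.minEnclosingCircle(P[:,:2].astype(np.float32));print(len(P),P.mean(0),"circ",c,r,np.median(P[:,2]))
# cork mat by colour
hsv=cv2.cvtColor(w,cv2.COLOR_BGR2HSV);mm=(hsv[...,1]>80)&(U>400)&(V>130)&(V<265)&m
P=W[mm];P=P[np.abs(P[:,2])<.02];print("mat",cv2.minAreaRect(P[:,:2].astype(np.float32)),np.median(P[:,2]))
near=np.hypot(W[...,0]-.55,W[...,1]-.306)
for nm,lo,hi,R in(("probetop",.145,.158,.04),("docktop",.056,.064,.07)):
    P=W[(W[...,2]>lo)&(W[...,2]<hi)&(near<R)]
    print(nm,len(P),P.mean(0),cv2.minAreaRect(P[:,:2].astype(np.float32)))
for n in("mat","probe","dock"):
    print(n,[(round(r["conf"],2),r["rect"]) for r in regions_of("wrist",n)[:2]])
E
```

```text
512 [0.5125 0.0086 0.1589] circ (0.5118913650512695, 0.008511028252542019) 0.0118629802018404 0.15902259563503268
13733 [0.5149 0.0085 0.1252] circ (0.5114408731460571, 0.008586346171796322) 0.07118844985961914 0.12515834115380198
mat ((0.45875731110572815, -0.29816317558288574), (0.17162521183490753, 0.16981510818004608), 15.011014938354492) 0.0031522119198834075
probetop 307 [0.5513 0.3024 0.1488] ((0.5511354207992554, 0.30396899580955505), (0.026442183181643486, 0.024152543395757675), 69.4522933959961)
docktop 1512 [0.5528 0.2945 0.0592] ((0.5507405996322632, 0.304646760225296), (0.07729484140872955, 0.07621125131845474), 68.92620086669922)
mat [(0.75, [418.9, 138.1, 89.6, 117.3])]
probe [(0.6, [18.7, 133.2, 54.7, 42.3])]
dock [(0.91, [45.5, 112.6, 64.9, 68.3])]
```

>>> servo_tool --rows '[[[-0.0005,-0.0015,0.04],0],[[0,0,0.045],0],[[0,0,0.04],0],[[0,0,0.025],0],[[0,0,0.0175],0],[[0,0,0],0]]'

```text
t: 4.65
ee_pos: [0.5108, 0.0065, 0.1305]
orientation: [-0.0, 1.0, -0.001, -0.001]
wrist_force: [0.6, -1.3, 0.7]
gripper_width: 0.994
grip_force: 0.0
```

>>> servo_tool --rows '[[[0,0,0],0],[[0,0,0],0],[[0,0,0],0],[[0,0,0],0],[[0,0,0],0],[[0,0,0],0]]' --grip 1

```text
t: 5.4
ee_pos: [0.5113, 0.007, 0.1313]
orientation: [-0.0, 1.0, -0.0, 0.0]
wrist_force: [0.5, -0.4, -0.4]
gripper_width: 0.342
grip_force: 0.0
```

>>> servo_tool --rows '[[[0,0,0],0],[[0,0,0],0],[[0,0,0],0],[[0,0,-0.005],0],[[0,0,-0.015],0],[[0,0,-0.03],0],[[0,0,0],0]]'

```text
t: 6.28
ee_pos: [0.5121, 0.0068, 0.1829]
orientation: [0.0, 1.0, -0.0, 0.002]
wrist_force: [0.1, -0.4, -0.6]
gripper_width: 0.262
grip_force: 30.0
```

>>> servo_tool --rows '[[[-0.004,0.02,0],0],[[-0.007,0.04,0],0],[[-0.007,0.04,0],0],[[-0.007,0.04,0],0],[[-0.007,0.04,0],0],[[-0.007,0.04,0],0],[[-0.007,0.04,0],0],[[-0.007,0.03,0],0],[[0,0.0165,0],0],[[0,0,0],0]]'

```text
t: 7.52
ee_pos: [0.4581, -0.2997, 0.1805]
orientation: [-0.0, 1.0, -0.001, -0.0]
wrist_force: [0.1, 0.2, -2.2]
gripper_width: 0.268
grip_force: 30.0
```

```bash
python3 - <<'E'
from h import *
np.set_printoptions(precision=4,suppress=True)
s=observe();print(s["t"],s["ee_pos"],s["wrist_force"],s["gripper_width"])
w,D=grab_frame("wrist")
V,U=np.mgrid[:420,:560];m=D>0;W=np.full((420,560,3),np.nan);W[m]=world("wrist",np.c_[U[m],V[m]],D[m])
n=np.hypot(W[...,0]-.459,W[...,1]+.298)
Q=W[(n<.1)&(W[...,2]>.1)&(W[...,2]<.24)&(W[...,0]>.47)]
print(np.histogram(Q[:,2],20,(.1,.24)))
P=Q[np.abs(Q[:,2]-.178)<.02]
A=np.c_[P[:,:2]-[.459,-.298],np.ones(len(P))];print("plane",np.linalg.lstsq(A,P[:,2],rcond=None)[0],P.max(0),P.min(0))
a,Da=grab_frame("scene");a=a[100:240,150:330];cv2.imwrite("pics/lift.png",np.hstack([cv2.resize(a,(400,300)),cv2.resize(w,(400,300))]))
E
```

```text
7.525 [ 0.4581 -0.2997  0.1805] [ 0.0847  0.2231 -2.2187] 0.26763847255776174
(array([    0,     0,     0,     0,     0,     0,     0,     0,     0,
           5, 23453,    25,    21,    24,    56,    17,     0,     0,
           0,     0]), array([0.1  , 0.107, 0.114, 0.121, 0.128, 0.135, 0.142, 0.149, 0.156,
       0.163, 0.17 , 0.177, 0.184, 0.191, 0.198, 0.205, 0.212, 0.219,
       0.226, 0.233, 0.24 ]))
plane [-0.0059  0.001   0.1747] [ 0.529  -0.2284  0.198 ] [ 0.47   -0.3671  0.1693]
```

View pics/lift.png

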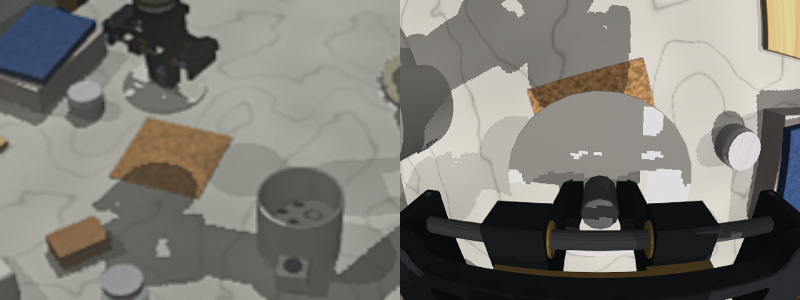

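>>> servo_tool --rows '[[[0.001,0,0.02],0],[[0,0,0.035],0],[[0,0,0.035],0],[[0,0,0.03],0],[[0,0,0.02],0],[[0,0,0.01],0],[[0,0,0.004],0],[[0,0,0.003],0],[[0,0,0.002],0],[[0,0,0],0]]'

```text
t: 8.88
ee_pos: [0.4592, -0.2996, 0.0225]
orientation: [0.0, 1.0, -0.0, 0.0]
wrist_force: [0.3, -0.9, -0.9]
gripper_width: 0.265
grip_force: 30.0
```

>>> servo_tool --rows '[[[0,0,0.001],0],[[0,0,0],0]]'

```text
t: 9.12
ee_pos: [0.4591, -0.2996, 0.0213]
orientation: [0.0, 1.0, -0.0, 0.0]
wrist_force: [0.5, -0.3, -0.5]
gripper_width: 0.26
grip_force: 30.0
```

>>> servo_tool --rows '[[[0,0,0.0005],0],[[0,0,0],0]]'

```text
t: 9.38
ee_pos: [0.4591, -0.2996, 0.0212]
orientation: [0.0, 1.0, -0.0, 0.0]
wrist_force: [-1.9, 1.4, 5.0]
gripper_width: 0.266
grip_force: 30.0
```

>>> servo_tool --rows '[[[0,0,0],0],[[0,0,0],0],[[0,0,0],0],[[0,0,0],0],[[0,0,-0.02],0],[[0,0,-0.04],0],[[0,0,-0.06],0],[[0,0,-0.06],0],[[0,0,-0.06],0],[[0,0,-0.04],0]]' --grip 0

```text
t: 10.62
ee_pos: [0.4591, -0.2995, 0.3037]
orientation: [0.001, 1.0, -0.0, 0.001]
wrist_force: [0.5, -0.6, 0.7]
gripper_width: 1.001
grip_force: 0.0
```

>>> servo_tool --rows '[[[0.013,-0.06,0],0],[[0.013,-0.06,0],0],[[0.013,-0.06,0],0],[[0,-0.06,0],0],[[0,-0.045,0],0],[[0,0,0],0]]'

```text
t: 11.38
ee_pos: [0.498, -0.0121, 0.301]
orientation: [-0.0, 1.0, 0.002, 0.0]
wrist_force: [0.2, -0.5, 0.3]
gripper_width: 1.0
grip_force: 0.0
```

```bash
python3 - <<'E'
from h import *
np.set_printoptions(precision=4,suppress=True)
s=observe();print(s["t"],s["ee_pos"],s["orientation"])
w,D=grab_frame("wrist");np.savez("look.npz",w=w,D=D)
V,U=np.mgrid[:420,:560];m=D>0;W=np.full((420,560,3),np.nan);W[m]=world("wrist",np.c_[U[m],V[m]],D[m])
n=np.hypot(W[...,0]-.459,W[...,1]+.298)
P=W[(n<.09)&(W[...,2]>.010)&(W[...,2]<.022)];print("lid",P.mean(0),cv2.minEnclosingCircle(P[:,:2].astype(np.float32)))
n=np.hypot(W[...,0]-.512,W[...,1]-.0085)
P=W[(n<.06)&(W[...,2]<.115)]
for _ in range(4):
    A=np.c_[P[:,:2]-[.512,.0085],np.ones(len(P))];k=np.linalg.lstsq(A,P[:,2],rcond=None)[0];P=P[np.abs(A@k-P[:,2])<.005]
nn=np.array([-k[0],-k[1],1]);nn/=np.linalg.norm(nn);print("plane",k,"normal",nn,"tilt",np.arccos(nn[2]),len(P))
print("grace",[(r["conf"],r["pixel"]) for r in landmark_of("wrist","test_face")],[(r["conf"],r["rect"]) for r in regions_of("wrist","test_face")])
for r in landmark_of("wrist","test_face"):
    u,v=np.round(r["pixel"]).astype(int);print(W[v,u])
near=np.hypot(W[...,0]-.551,W[...,1]-.304)
for nm,lo,hi,R in(("probetop",.145,.158,.04),("docktop",.056,.064,.07)):
    P=W[(W[...,2]>lo)&(W[...,2]<hi)&(near<R)]
    if len(P):print(nm,len(P),P.mean(0),cv2.minAreaRect(P[:,:2].astype(np.float32)))
cv2.imwrite("pics/w3.png",w)
E
```

```text
11.375 [ 0.498  -0.0121  0.301 ] [-0.0001  1.      0.0017  0.0002]
lid [ 0.4619 -0.2938  0.015 ] ((0.4591144621372223, -0.2997312843799591), 0.07196498662233353)
plane [0.3198 0.1536 0.0771] normal [-0.3014 -0.1448  0.9425] tilt 0.3408895771739179 4408
grace [(0.7, [248.2, 169.9])] [(0.64, [211.9, 112.1, 102.5, 93.5]), (0.39, [534.5, 187.0, 25.5, 38.4])]
[0.5022 0.0242 0.0768]
probetop 280 [0.5518 0.3008 0.1484] ((0.5519738793373108, 0.30219677090644836), (0.025334466248750687, 0.02421855740249157), 69.42135620117188)
docktop 1469 [0.5528 0.2935 0.0589] ((0.5514512062072754, 0.30293869972229004), (0.07733902335166931, 0.0760137066245079), 69.288818359375)
```

View pics/w3.png

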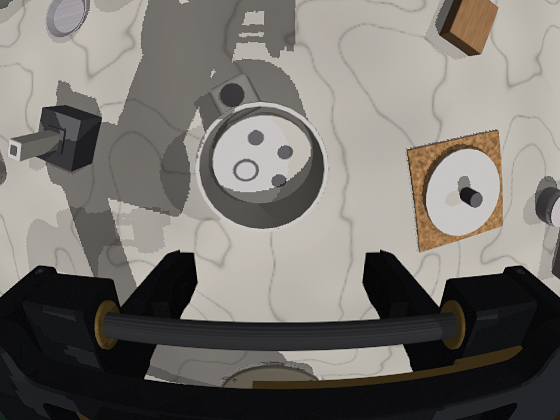

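>>> servo_tool --rows '[[[0.01,-0.06,0],0],[[0.01,-0.06,0],0],[[0.01,-0.06,0],0],[[0.01,-0.06,0],0],[[0.0135,-0.06,0],0],[[0,-0.015,0],0],[[0,0,0],10.5],[[0,0,0],10.4],[[0,0,0],0]]'

```text
t: 12.7
ee_pos: [0.5526, 0.2989, 0.3007]
orientation: [0.0, 0.983, -0.182, -0.0]
wrist_force: [-0.0, 0.4, 0.1]
gripper_width: 1.002
grip_force: 0.0
```

```bash
python3 - <<'E'
from h import *
from scipy.spatial.transform import Rotation as Ro
np.set_printoptions(precision=4,suppress=True)
d=np.load("look.npz");g=cv2.cvtColor(d["w"],cv2.COLOR_BGR2GRAY);c=g[150:190,225:268]
cv2.imwrite("pics/ring.png",cv2.resize(c,None,fx=10,fy=10,interpolation=cv2.INTER_NEAREST))
s=observe();print(s["t"],s["ee_pos"],s["orientation"],s["joints"])
w,D=grab_frame("wrist")
V,U=np.mgrid[:420,:560];m=D>0;W=np.full((420,560,3),np.nan);W[m]=world("wrist",np.c_[U[m],V[m]],D[m])
near=np.hypot(W[...,0]-.551,W[...,1]-.304)
for nm,lo,hi,R in(("probetop",.145,.158,.04),("docktop",.056,.064,.07)):
    P=W[(W[...,2]>lo)&(W[...,2]<hi)&(near<R)]
    if len(P):print(nm,len(P),P.mean(0),cv2.minAreaRect(P[:,:2].astype(np.float32)))
R=Ro.from_quat(s["orientation"],scalar_first=True).as_matrix();print("toolx az",np.degrees(np.arctan2(R[1,0],R[0,0])))
cv2.imwrite("pics/w4.png",w)
E
```

```text
12.7 [0.5526 0.2989 0.3007] [ 0.0002  0.9833 -0.1819 -0.0001] [ 0.3078  0.4954  0.9321 -0.0002  1.7144  2.2444]
probetop 616 [0.5519 0.3049 0.149 ] ((0.5514459013938904, 0.30503541231155396), (0.023989876732230186, 0.024052457883954048), 71.14042663574219)
docktop 2565 [0.5569 0.3028 0.0592] ((0.5515344142913818, 0.3049286901950836), (0.07582110166549683, 0.07424613833427429), 69.06996154785156)
toolx az -20.960826205308482
```

View pics/ring.png

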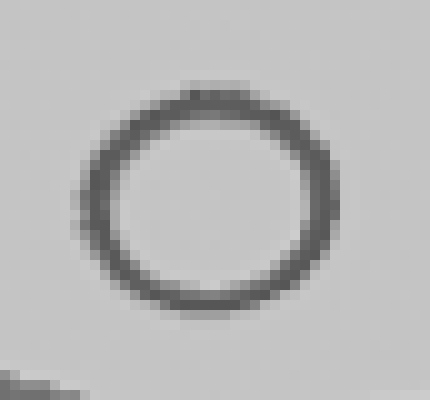

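>>> servo_tool --rows '[[[-0.003,-0.005,0.02],0],[[0,0,0.045],0],[[0,0,0.045],0],[[0,0,0.04],0],[[0,0,0.025],0],[[0,0,0.0125],0],[[0,0,0],0]]'

```text
t: 13.62
ee_pos: [0.5511, 0.3058, 0.1131]
orientation: [0.0, 0.983, -0.181, -0.0]
wrist_force: [0.3, -0.3, -0.6]
gripper_width: 1.001
grip_force: 0.0
```

>>> servo_tool --rows '[[[0,0,0],0],[[0,0,0],0],[[0,0,0],0],[[0,0,0],0],[[0,0,0],0],[[0,0,0],0],[[0,0,0],0],[[0,0,0],0],[[0,0,0],0]]' --grip 1

```text
t: 14.75
ee_pos: [0.5509, 0.3062, 0.1132]
orientation: [0.0, 0.983, -0.182, -0.0]
wrist_force: [-0.9, 0.1, -0.2]
gripper_width: 0.271
grip_force: 29.5
```

>>> servo_tool --rows '[[[0,0,-0.003],0],[[0,0,-0.012],0],[[0,0,-0.015],0],[[0,0,0],0]]'

```text
t: 15.25
ee_pos: [0.5517, 0.3064, 0.1452]
orientation: [-0.001, 0.983, -0.182, 0.002]
wrist_force: [0.3, -0.2, -2.1]
gripper_width: 0.273
grip_force: 29.5
```

>>> servo_tool --rows '[[[-0.005,0,0],0],[[-0.004,0,0],0],[[-0.004,0,0],0],[[-0.004,0,0],0],[[-0.004,0,0],0],[[0,0,0],0]]'

```text
t: 16.0
ee_pos: [0.5313, 0.3137, 0.1433]
orientation: [0.0, 0.983, -0.182, 0.0]
wrist_force: [1.9, -1.8, -1.5]
gripper_width: 0.267
grip_force: 30.0
```

>>> servo_tool --rows '[[[-0.005,0,0],0],[[-0.005,0,0],0],[[-0.005,0,0],0],[[-0.005,0,0],0],[[-0.005,0,0],0],[[0,0,0],0]]'

```text
t: 16.75
ee_pos: [0.5076, 0.3229, 0.1436]
orientation: [-0.0, 0.983, -0.181, -0.0]
wrist_force: [1.3, -1.0, 0.5]
gripper_width: 0.266
grip_force: 30.0
```

```bash
cat > tilt.py <<'E'
from h import *
from scipy.spatial.transform import Rotation as Ro
np.set_printoptions(precision=4,suppress=True)
s=observe();R=Ro.from_quat(s["orientation"],scalar_first=True).as_matrix();print(s["t"],s["ee_pos"],s["wrist_force"],"az",np.degrees(np.arctan2(R[1,0],R[0,0])))
ps=[]
for c in("scene","side"):
    im,D=grab_frame(c);cv2.imwrite(f"pics/t_{c}_{s['t']:.1f}.png",im)
    for r in regions_of(c,"probe")[:1]:
        P=cloud(c,r["pixels"],D);Q=(P-s["ee_pos"])@R
        Q=Q[(np.abs(Q[:,1])<.02)&(np.abs(Q[:,0])<.1)]
        print(c,round(r["conf"],2),r["rect"],len(Q),"tool z range",Q[:,2].min(),Q[:,2].max())
        for lo in np.arange(-.04,.13,.02):
            q=Q[(Q[:,2]>lo)&(Q[:,2]<lo+.02)]
            if len(q)>2: print(f"{lo:.2f}",len(q),"x",q[:,0].min(),q[:,0].mean(),q[:,0].max(),"y",q[:,1].mean())
    L=landmark_of(c,"probe_tip")
    if L: print("tip",L[0])
E
python3 tilt.py
```

```text
16.75 [0.5076 0.3229 0.1436] [ 1.251  -0.9629  0.543 ] az -20.912818494397133
scene 0.57 [353.7, 223.1, 15.7, 25.0] 231 tool z range -0.0310089732731637 0.09054704546284523
-0.04 9 x 0.00942047805181811 0.014107723035780189 0.017201706424194635 y -0.00042293956861718377
-0.02 39 x 0.009947106785043949 0.01742370167781208 0.0230948034834394 y -0.002753852689016352
0.00 49 x 0.009403146725075147 0.02436617650656143 0.03424320968163245 y -0.004246377884161032
0.02 61 x 0.013165664236442137 0.032153655582545806 0.044812232576177044 y -0.0052708385258429455
0.04 43 x 0.01410510143339683 0.034744825978883315 0.04986269543541672 y -0.005271042164201949
0.06 18 x 0.0248364551798678 0.03906067248329739 0.04554483487886331 y -0.004112069483920965
0.08 12 x 0.017316736639360456 0.03486181287301925 0.044705080620183094 y 0.0003632665102735936
side 0.66 [279.5, 263.7, 16.1, 25.8] 127 tool z range -0.030653793169582635 0.11192418944270238
-0.04 7 x -0.01760426396112802 -0.014386669699839516 -0.010254006061154942 y -0.009660734007483757
-0.02 4 x -0.013738469386085255 -0.01306841321185767 -0.011827857344163722 y -0.008794666280630248
0.00 4 x -0.001123159085654464 0.0018171287999109531 0.006970091170305239 y -0.011159957275733677
0.02 30 x 0.003007215143479296 0.015086935276994416 0.03608424164116804 y -0.010556628311952606
0.04 58 x 0.005249801611730062 0.017185638122105596 0.03607838752502065 y -0.009192523766112983
0.06 19 x 0.01951865150975086 0.02885514319452691 0.03852996478543664 y -0.008938899408531459
0.08 4 x 0.03362392291256969 0.045236621351919845 0.0562996099671359 y 0.006949285398629039
tip {'pixel': [265.9, 188.7], 'conf': 0.6}
```

>>> servo_tool --rows '[[[0,0,-0.01],0],[[0,0,-0.02],0],[[0,0,-0.03],0],[[0,0,-0.03],0],[[0,0,0],0],[[0,0,0],0],[[0,0,0],0]]'

```text
t: 17.92
ee_pos: [0.5076, 0.3224, 0.2318]
orientation: [0.001, 0.983, -0.182, -0.001]
wrist_force: [0.6, -0.8, -1.3]
gripper_width: 0.269
grip_force: 30.0
```

```bash
cat > wt.py <<'E'
from h import *
from scipy.spatial.transform import Rotation as Ro
np.set_printoptions(precision=4,suppress=True)
s=observe();R=Ro.from_quat(s["orientation"],scalar_first=True).as_matrix();print(s["t"],s["ee_pos"],s["wrist_force"],"az",np.degrees(np.arctan2(R[1,0],R[0,0])))
w,D=grab_frame("wrist");cv2.imwrite(f"pics/w_{s['t']:.1f}.png",w)
V,U=np.mgrid[:420,:560];m=D>0;T=np.full((420,560,3),np.nan);T[m]=(world("wrist",np.c_[U[m],V[m]],D[m])-s["ee_pos"])@R
print("probe",[(r["conf"],r["rect"]) for r in regions_of("wrist","probe")[:2]])
L=landmark_of("wrist","probe_tip");print("tip",[(l["conf"],l["pixel"],T[int(l["pixel"][1]),int(l["pixel"][0])]) for l in L[:2]])
q=T[(np.abs(T[...,1])<.008)&(T[...,2]>-.01)&(T[...,2]<.13)&(np.abs(T[...,0])<.09)]
for lo in np.arange(-.01,.13,.008):
    k=q[(q[:,2]>=lo)&(q[:,2]<lo+.008)]
    if len(k):print(f"{lo:.3f}",len(k),np.median(k,0),k[:,0].min(),k[:,0].max())
f=q[(q[:,2]>-.005)&(q[:,2]<.035)]
for _ in range(4):
    c=np.polyfit(f[:,2],f[:,0],1);f=f[np.abs(np.polyval(c,f[:,2])-f[:,0])<.003]
print("slope",c,np.arctan(c[0]),len(f))
E
python3 wt.py
```

```text
17.925 [0.5076 0.3224 0.2318] [ 0.6057 -0.761  -1.2657] az -20.94107148011636
probe []
tip [(0.41, [279.7, 157.5], array([ 0.0421, -0.0017,  0.0882]))]
-0.010 437 [ 0.016  -0.0001 -0.0062] 0.01388258025265838 0.018801358841372587
-0.002 389 [ 0.019  -0.0001  0.002 ] 0.016937015385737848 0.021362297641394527
0.006 334 [ 0.022  -0.      0.0099] 0.01995324160966063 0.024249885231785614
0.014 307 [0.0249 0.     0.0177] 0.022541072848511333 0.026932271183390828
0.022 277 [0.0278 0.     0.0261] 0.02528331104590017 0.030377870582409327
0.030 254 [0.0308 0.0001 0.0343] 0.028588652098061523 0.03775411791848765
0.038 346 [0.0358 0.0001 0.0393] 0.03153504994060368 0.039331310274023194
0.054 146 [0.0376 0.0002 0.0584] 0.036318786474148955 0.03941879069979688
0.062 146 [ 0.0402 -0.0004  0.0655] 0.03788241817590798 0.04144814178380485
0.078 31 [ 0.04   -0.0017  0.0839] 0.038830678189754136 0.04117878006446438
0.086 42 [ 0.0415 -0.0017  0.0887] 0.0385172368795337 0.04285443944066482
slope [0.3663 0.0183] 0.35114479503686996 1623
```

>>> servo_tool --rows '[[[0,0,-0.01],-9.3],[[0,0,-0.01],-9.3],[[0,0,0],-9.3],[[0,0,0],-9.3],[[0,0,0],-9.4],[[0,0,0],0]]'

```text
t: 18.82
ee_pos: [0.508, 0.3226, 0.2529]
orientation: [0.0, 0.975, 0.221, -0.0]
wrist_force: [-0.1, 0.3, -1.8]
gripper_width: 0.266
grip_force: 30.0
```

>>> servo_tool --rows '[[[-0.015,0.02,0],0],[[-0.0276,0.0377,0],0],[[-0.0276,0.0377,0],0],[[-0.0276,0.0377,0],0],[[-0.0276,0.0377,0],0],[[-0.0276,0.0377,0],0],[[-0.0276,0.0377,0],0],[[-0.0128,0.0177,0],0],[[0,0,0],0],[[0,0,0],0]]'

```text
t: 20.08
ee_pos: [0.4481, 0.0016, 0.2532]
orientation: [-0.0, 0.975, 0.221, 0.0]
wrist_force: [0.5, 0.1, -1.8]
gripper_width: 0.268
grip_force: 30.0
```

```bash
python3 wt.py; python3 - <<'E'
from h import *
np.set_printoptions(precision=4,suppress=True)
s=observe();R=cv2.Rodrigues(np.zeros(3))[0]
from scipy.spatial.transform import Rotation as Ro
R=Ro.from_quat(s["orientation"],scalar_first=True).as_matrix()
tip=s["ee_pos"]+R@np.array([.0403,0,.095]);print(tip,s["orientation"])
out=[]
for c in("scene","side"):
    im,D=grab_frame(c);p=project(c,tip)[0];print(c,"pred",p,"net",[(round(l["conf"],2),l["pixel"]) for l in landmark_of(c,"probe_tip")[:2]])
    g=project(c,s["ee_pos"])[0]
    x,y=p.astype(int);a=im[y-45:y+30,x-50:x+50];out.append(cv2.resize(a,(400,300),interpolation=cv2.INTER_CUBIC))
cv2.imwrite("pics/hov.png",np.hstack(out))
E
```

```text
20.075 [0.4481 0.0016 0.2532] [ 0.5238  0.0877 -1.8444] az 25.588563934047038
probe [(0.73, [0.0, 0.0, 12.4, 28.4]), (0.72, [252.3, 154.2, 58.0, 168.1])]
tip []
-0.010 448 [ 0.0173 -0.0001 -0.0061] 0.014343248702177227 0.01969022106703045
-0.002 372 [ 0.0202 -0.0002  0.002 ] 0.01776096190324993 0.022522595262076436
0.006 353 [0.023  0.0003 0.01  ] 0.020743474093377116 0.025469816988551025
0.014 298 [ 0.0261 -0.0002  0.0181] 0.02366999582144771 0.028094675195858294
0.022 269 [ 0.0289 -0.0001  0.0261] 0.02640920855408253 0.03113627228266686
0.030 253 [ 0.0318 -0.0001  0.034 ] 0.02902340652545892 0.038992539749677146
0.038 359 [ 0.037  -0.0001  0.0394] 0.032260314687762116 0.040425639700861216
0.054 146 [0.0387 0.0001 0.0587] 0.03761159227291407 0.040570210377792855
0.062 147 [ 0.0413 -0.0005  0.0657] 0.039432242527763874 0.04272746445390038
0.070 1 [ 0.0422 -0.0039  0.0701] 0.04221334882075071 0.04221334882075071
0.078 27 [ 0.041  -0.0019  0.0839] 0.04003245467917405 0.042257532170705984
0.086 46 [ 0.0426 -0.0019  0.0887] 0.039681893510603035 0.044032107914976686
slope [0.3646 0.0194] 0.34964681183728413 1622
[0.4844 0.0193 0.1582] [-0.0001  0.975   0.2224 -0.    ]
scene pred [292.1812 179.9332] net []
side pred [314.3921 202.583 ] net []
```

View pics/hov.png

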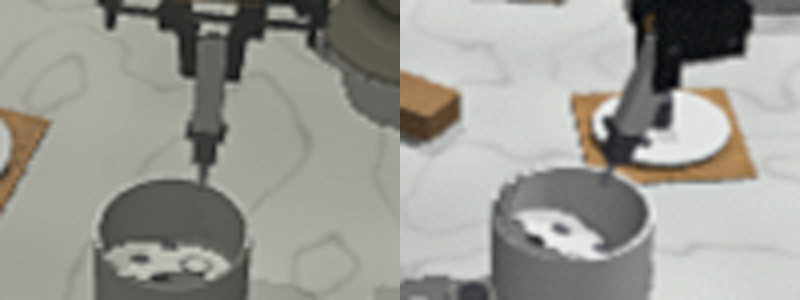

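>>> servo_tool --rows '[[[0.002,0.0005,0.012],0],[[0.0035,0,0.02],0],[[0.003,0,0.015],0],[[0.002,0,0.0102],0],[[0.0034,0,0.0094],0],[[0.0017,0,0.0047],0],[[0.0014,0,0.0038],0],[[0,0,0],0],[[0,0,0],0]]'

```text
t: 21.55
ee_pos: [0.4636, 0.0079, 0.1784]
orientation: [0.0, 0.975, 0.222, 0.0]
wrist_force: [0.5, 0.3, -1.3]
gripper_width: 0.268
grip_force: 30.0
```

```bash
python3 - <<'E'
from h import *
np.set_printoptions(precision=4,suppress=True)
F=[]
for c in("scene","side","wrist")*2:
    im,D=grab_frame(c);s=observe();F.append(s["wrist_force"]);cv2.imwrite(f"pics/c_{c}.png",im)
print(s["t"],s["ee_pos"],np.mean(F,0),np.std(F,0))
from scipy.spatial.transform import Rotation as Ro
R=Ro.from_quat(s["orientation"],scalar_first=True).as_matrix()
tip=s["ee_pos"]+R@np.array([.0413,0,.095]);print("tip",tip)
r=np.array([.5027,.0272,.0775]);a=[]
for c in("scene","wrist"):
    im=cv2.imread(f"pics/c_{c}.png");x,y=project(c,r)[0].astype(int);print(c,project(c,r)[0],project(c,tip)[0]);h=20 if c=="scene" else 40
    a.append(cv2.resize(im[y-h:y+h,x-h:x+h],(400,400),interpolation=cv2.INTER_CUBIC))
cv2.imwrite("pics/touch.png",np.hstack(a))
E
```

```text
21.85 [0.4636 0.0079 0.1783] [-0.2198  0.2017 -1.0668] [0.2084 0.3488 0.376 ]
tip [0.5008 0.0257 0.0833]
scene [290.5735 199.8483] [290.5614 198.2627]
wrist [280.5544 153.5493] [281.2402 157.8247]
```

View pics/touch.png

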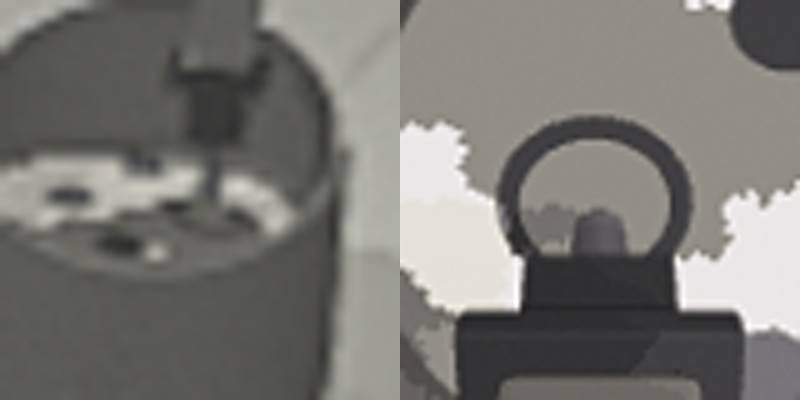

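>>> servo_tool --rows '[[[0.001,0,0.0028],0],[[0.001,0,0.0028],0],[[0.0008,0,0.0019],0],[[0,0,0],0],[[0,0,0],0]]'

```text
t: 22.48
ee_pos: [0.466, 0.0091, 0.1707]
orientation: [0.0, 0.975, 0.222, -0.0]
wrist_force: [-0.7, -0.1, 0.3]
gripper_width: 0.27
grip_force: 30.0
```

```bash
cat > f.py <<'E'
from h import *
np.set_printoptions(precision=4,suppress=True)
F=[]
for _ in range(10):
    w,D=grab_frame("wrist");s=observe();F.append(s["wrist_force"])
n=np.array([-.309,-.148,.9395]);F=np.array(F)
print(s["t"],s["ee_pos"],F.mean(0),F.std(0),"along n",(F@n).mean())
cv2.imwrite("pics/fw.png",cv2.resize(w[100:220,220:340],(600,600),interpolation=cv2.INTER_CUBIC))
E
python3 f.py
```

```text
22.975 [0.4661 0.0091 0.1707] [-0.5402 -0.355   0.4373] [0.5915 0.6148 0.4639] along n 0.6303393126458976
```

>>> servo_tool --rows '[[[0.0007,0,0.0019],0],[[0.0007,0,0.0019],0],[[0,0,0],0],[[0,0,0],0]]'

```text
t: 23.48
ee_pos: [0.4673, 0.0097, 0.1669]
orientation: [-0.0, 0.975, 0.222, -0.0]
wrist_force: [-1.9, -0.7, 2.4]
gripper_width: 0.27
grip_force: 30.0
```

```bash
python3 f.py; python3 wt.py | grep -E "slope|0.014|0.038"
```

```text
23.975 [0.4673 0.0097 0.1669] [-1.4012 -0.7543  1.4301] [0.4192 0.4624 0.3269] along n 1.8881552003718785
-0.010 440 [ 0.0171 -0.0001 -0.0062] 0.01476587908052869 0.019809469248403443
0.014 303 [0.0258 0.0001 0.0178] 0.023821913274110654 0.02789199120279084
0.038 374 [0.0369 0.0002 0.0395] 0.0325318435863307 0.040445008259061804
0.054 138 [0.0386 0.     0.0587] 0.03742410457924264 0.04035316325903976
0.086 227 [0.0433 0.0013 0.0875] 0.03822280241820606 0.05289079544965466
slope [0.3635 0.0193] 0.34862109318252527 1615
```

View pics/fw.png

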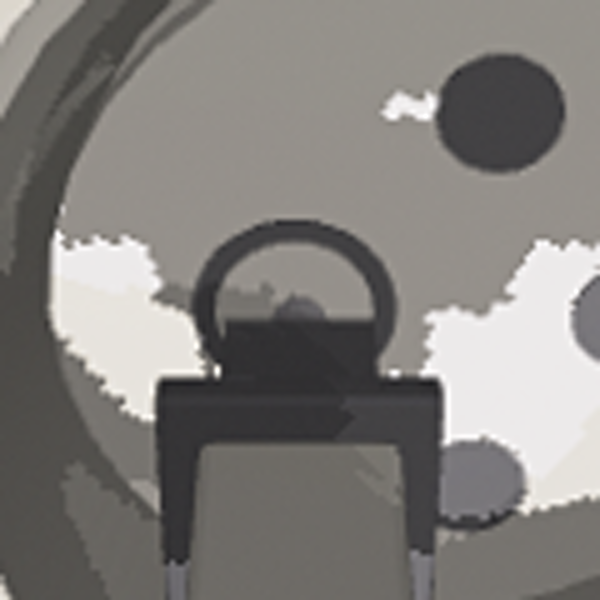

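```bash
python3 -c "
from rig import *
print(sign_off())"
```

```text
the job is handed in; nothing more can be done
None
```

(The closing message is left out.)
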